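# Lower the tool post over the stud of the lathe slide

### The job

Pick up the black tool-post block with the big hole drilled right through it and lower it over the tall stud on the lathe slide until it sits flat and fully home, its long sides parallel to the long sides of the slide (either way round), then let go. Keep it upright all the way, set it down gently, do not drop it, and leave the undrilled black block and the bare aluminium block where they are.

Things in the scene. Friction and masses are not known exactly. Their poses are not given: they have to be found in the camera images.
- post_center (a point): centre (half-way up, on the hole's axis) of the tool post: loose black block, 70 mm long (its x), 50 wide (its y), 60 high (its z, up), 0.4 to 0.65 kg, with a round 26 mm hole (bright rim on top) right down through the middle. A grey dovetail bar 22 mm wide stands out 8 mm from each end (x) face; grip the flat long faces, 50 mm apart in y. Stands on the bench among the other blocks.
- stud_foot (a point): foot of the fixed stud, on its axis in the slide's flat top, 60 mm above the bench. Stud: dark rod 16 mm thick, 75 mm tall (z), top 16 mm tapering to a 6 mm tip. Slide: bright steel bar 84 mm wide (y), from 60 mm behind the stud (-x) to 160 ahead (x, its long way); dial and crank beyond, to 252 mm, under 70 mm high; grey base 140 mm wide. Block home: its centre 30 mm above here.
- blank_center (a point): centre (half-way up) of a loose black block of the same outline as the tool post (70 x 50 x 60 mm and the same grey dovetail bars), but undrilled: its top is closed. A bystander, to be left alone.
- riser_center (a point): centre (half-way up) of a loose bare aluminium block 70 x 50 x 45 mm (x, y, z) with a hole of only 12 mm through it, too small for the stud. A bystander, to be left alone.
There are look-alikes about, which are no part of the job. What is shaped like the part that bears post_center but orange or yellow is not meant.

How it is judged (in metres and radians):
On the way:
1. the tool post is held upright over the stud, above its tip (horizontal distance between post_center and stud_foot below 0.025 m and z of post_center in the frame of stud_foot above 0.098 m and angle between post_center's own z axis and vertical below 0.2 rad), for 0.05 s.
At the end, for the whole second after the job is handed in: The tool post is around the stud (within 10 mm of its axis) and flat on the slide (centre 25 to 34 mm above its face, tilt under 6 degrees), long sides within 15 degrees of parallel to the slide's, either way round, and at rest; the two other blocks are within 30 mm of their starts (horizontal distance between post_center and stud_foot below 0.01 m and z of post_center in the frame of stud_foot between 0.025 and 0.034 m and angle between post_center's own z axis and vertical below 0.1 rad and angle between the x axis of post_center and the x axis of stud_foot, either way round below 0.26 rad and linear speed of post below 0.02 m/s and distance of each of blank_center, riser_center from where it was at the start of the episode below 0.03 m); the robot touches nothing.
It fails at once if the tool post is tipped by more than 25 degrees (angle between post_center's own z axis and vertical above 0.44 rad).
It fails at once if the tool post is dropped: over the stud it moves faster than 0.45 m/s (a fall of about 10 mm) (horizontal distance between post_center and stud_foot below 0.03 m and linear speed of post above 0.45 m/s).
It fails at once if the undrilled black block is moved by more than 30 mm (distance of blank_center from where it was at the start of the episode above 0.03 m).
It fails at once if the bare aluminium block is moved by more than 30 mm (distance of riser_center from where it was at the start of the episode above 0.03 m).
It also fails if it takes over 35 s, if anything falls off the work surface, if the arm or the gripper's body presses on something with over 40 N, if the wrist force passes 120 N, or if a joint passes its speed limit or range.

### The arm

A 6-joint arm with a two-finger parallel gripper is mounted at the origin on the work surface. World frame = base frame: x ahead of the robot, y to its left, z up, the work surface at z = 0. Lengths are in mm, angles in rad, forces in N, time in s.
With the tool pointing down it reaches from about 350 to 775 mm from the base axis. Payload 7.3 kg.
Tool frame: the origin (TCP) lies between the finger pads; the fingertips stand 8 mm ahead of it and the grasp point (between the pads) lies 11 mm behind it; y points along the fingers, z is the direction in which the jaws open and shut, and the axes are right-handed (so a half turn about y gives the same grasp; the last joint's range is limited). The gripper opens to 92 mm and grips with 3 to 60 N. Pads are 19 mm wide; open, the fingers measure 130 mm over their backs; the gripper's body (75 mm by 190 mm) begins 47 mm behind the grasp point.
Start: joints at [1.065, 0.342, 1.524, -0, 1.275, -0.146], TCP at [184.832, 491.407, 234.741] pointing down, gripper open.
Joint ranges: [-2.53, 2.53], [-0.77, 2.02], [0.04, 2.7], [-1, 4.14], [0.28, 2.66], [-3.11, 3.11]. Speed limits (rad/s): [2.57, 2.57, 3.14, 3.14, 3.14, 3.14].

### API

Orientations are given as [roll, pitch, yaw] about the fixed x, y, z axes, in that order (R = Rz(yaw) Ry(pitch) Rx(roll)).
In Python, from plant import bot, vision, job gives the robot as it stands. The module is installed in compiled form; this text tells all that it offers.
- The arm moves only by the tool arm_command, never from a script. Its argument "deltas" is a list of rows, each a list of 4 numbers: the shift along the tool's x, y, z in m, then the turn about the tool's y in degrees. In form: [[x, y, z, twist], ...]. A call has 1 to 5 rows; each row shifts and turns the commanded pose from where the row before left it, along the tool's axes as they then stand; what a row does not reach is not made up. A row lasts 1/10 s, in which the tool goes at most 50 mm and 8.59 degrees, less where a joint would pass 70% of its speed; a pose out of reach is approached as far as the arm can. A call is refused whole if a number of a shift passes 0.05 or a number of a turn 8.59, either way. A call with a gripper value outside its range is refused whole. "claw" is the closure in counts, from 0 (fully open) to 255 (shut), set as the call begins (left out, the last holds). The fingers move at their own pace and stop on an object; the grip force is fixed at half the most. Time passes only in rows, so rows that do not move let the fingers close. It gives the time, the measured TCP pose, the force and the opening at its end, in the units of the state.
- bot.get_obs(): the state, without advancing time (a new reading comes with each control period).
- vision.capture(name): name is "scene" or "top" or "wrist"; returns a dict with "img" (420x560x3 uint8, red, green, blue), "camera_matrix" (3x3 intrinsics, pixels), "world_to_cam" (4x4, takes a point from world to camera coordinates); the wrist camera has in their place "mount" (4x4, takes a point from camera to tool coordinates, whose origin is the TCP and whose axes are the tool frame's). Camera axes: x right, y down, z forward; pixel columns grow to the right and rows downward; lengths in mm; the calibration is good to about 2 mm. A picture is of the moment at which its call begins: read the wrist's pose just before it. There is no depth.
- job.close_job(): hands the job in, once; it reports no verdict.
Trained networks look in a picture, given as the dict that the camera call returned (one of the last four; its "shot" number tells which), for a name from the list of things; names that differ only in an ending like _2 or _b are one class to them, and where a whole thing is asked for, a point or a joint stands for the part that bears it (a point fixed in the world has none). Each returns a list of dicts, best first, with "confidence" (0 to 1); they miss things now and then, are a little off and sometimes report something else, mostly with a low value. They report only what shows in the picture. A call takes as long as a camera call. They do not tell look-alikes from the thing itself.
- vision.find_in(picture, name): "xyz" ([x, y, z] in mm, in the coordinates of the camera as it stood for that picture, good to about 4 mm: the middle of the surface that is visible of it).
- vision.regions_of(picture, name): "mask" (420x560 bool, what is visible of it).
The state is a dict: "time": time; "joint_positions": joint angles; "dq": joint speeds; "tau": joint torques, N m; "tool_pos": TCP position; "tcp_rot": TCP orientation; "contact_force": force on the tool from outside, world axes, zero at the start; "moment": the same for the moment, N m; "grip_width": finger opening in mm.
Only numpy, scipy, OpenCV 4.12 (cv2) and the standard library are available. Lean on these libraries where they do the work, as an engineer would, in place of code of your own. Each camera call takes 0.05 s, during which the arm holds its last target. There are 200 camera calls.

## Working session

There is one attempt and no reset: what is moved stays moved. The work goes in short steps, Python scripts to look and compute and a tool call to move; the robot and the scene stay as the last step left them, time stands still between calls to the robot, and variables do not carry over. Pictures are saved under pics/ and viewed, about 8 in all and at most 12, crops included, and the job is handed in when it is done.

Besides the shell and the picture viewer there is one more tool, called after "Call:" by a JSON object that holds its "fn" and its "kwargs". arm_command: Moves the arm, as the interface text tells. Its arguments: {"type":"object","properties":{"deltas":{"type":"array","items":{"type":"array","items":{"type":"number"}}},"claw":{"type":"number"}},"required":["deltas"]}

```bash
mkdir -p pics; cat > h.py <<'E'
import numpy as np,cv2
from plant import bot,vision,job
def save(p,n): cv2.imwrite('pics/'+n,cv2.cvtColor(p['img'],cv2.COLOR_RGB2BGR))
from scipy.spatial.transform import Rotation as Ro
def T_tool():
    o=bot.get_obs();T=np.eye(4);T[:3,:3]=Ro.from_euler('xyz',o['tcp_rot']).as_matrix();T[:3,3]=o['tool_pos'];return T
def cap(n):
    T=T_tool();p=vision.capture(n)
    p['c2w']=T@np.array(p['mount']) if n=='wrist' else np.linalg.inv(p['world_to_cam']);return p
def onplane(p,u,v,z):
    d=p['c2w'][:3,:3]@np.linalg.inv(p['camera_matrix'])@np.array([u,v,1.]);o=p['c2w'][:3,3]
    return o+d*(z-o[2])/d[2]
def proj(p,X):
    c=np.linalg.inv(p['c2w'])@np.append(X,1.);q=np.array(p['camera_matrix'])@c[:3];return q[:2]/q[2]
def find(p,name):
    for r in vision.find_in(p,name)[:5]:
        w=p['c2w']@np.append(r['xyz'],1);print(name,round(r['confidence'],2),w[:3].round(0),proj(p,w[:3]).round(0))
E
python3 - <<'E'
from h import *
o=bot.get_obs();print(o)
print(T_tool().round(3))
a=cap('scene');b=cap('top')
for p,n in((a,'scene'),(b,'top')):
    save(p,n+'0.png')
    print(n)
    for k in('post_center','stud_foot','blank_center','riser_center'):find(p,k)
E
```

```text
{'time': 0.0, 'joint_positions': array([ 1.06501115e+00,  3.42694173e-01,  1.52504945e+00, -2.38892760e-05,
        1.27536478e+00, -1.46025442e-01]), 'dq': array([-1.56225189e-03,  1.29036668e-04,  6.65961765e-04, -6.97631534e-05,
       -1.46452508e-03,  7.20281092e-04]), 'tau': array([ 1.29375527e-03, -4.31230152e+01, -2.44225484e+01,  7.17398152e-02,
        5.60314755e-02, -1.47117175e-04]), 'tool_pos': array([184.62780493, 491.03609855, 234.04844098]), 'tcp_rot': array([-1.57229927e+00,  1.97951640e-04, -3.59752915e-01]), 'contact_force': array([ 0.37430736, -0.25592779, -0.7723458 ]), 'moment': array([ 0.01037773, -0.00028543, -0.08061884]), 'grip_width': 91.9563470093143}
[[ 9.36000e-01 -1.00000e-03  3.52000e-01  1.84628e+02]
 [-3.52000e-01 -1.00000e-03  9.36000e-01  4.91036e+02]
 [-0.00000e+00 -1.00000e+00 -2.00000e-03  2.34048e+02]
 [ 0.00000e+00  0.00000e+00  0.00000e+00  1.00000e+00]]
scene
post_center 0.67 [647. 332.  58.] [360. 318.]
post_center 0.64 [683. 209.  49.] [292. 293.]
stud_foot 0.78 [ 598. -200.   50.] [194. 178.]
blank_center 0.63 [522. 293.  62.] [389. 268.]
riser_center 0.75 [492. 141.  44.] [337. 230.]
top
post_center 0.92 [665. 196.  56.] [212. 166.]
post_center 0.75 [616. -39.  60.] [342. 191.]
post_center 0.7 [624. 316.  59.] [145. 188.]
riser_center 0.89 [484. 128.  46.] [249. 266.]
```

View pics/scene0.png

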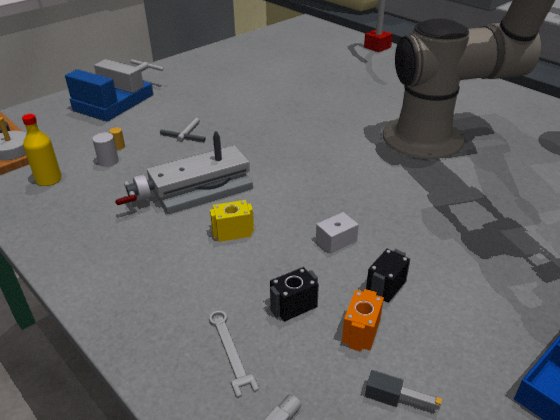

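View pics/top0.png

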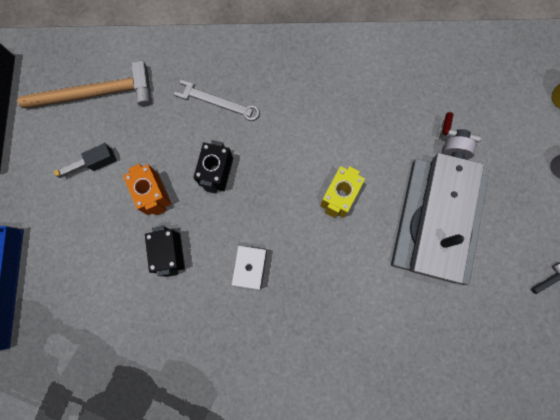

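The scene view shows a black block with a bright-rimmed hole at (294,283). The undrilled black block is at (388,272), the riser at (337,232) and the stud at (217,146). In the top view they sit at: post hole (211,163), blank (163,251), riser (249,267), stud tip about (460,238) and foot about (444,242). The orange and yellow ones are decoys.

```bash
python3 - <<'E'
from h import *
p=cap('top');q=cap('wrist')
print('hole',onplane(p,211,163,60).round(1)); print('stud foot/tip',onplane(p,444,242,60).round(1),onplane(p,460,238,135).round(1))
L=[onplane(p,*a,60)[:2] for a in((416,275),(439,157))];d=L[1]-L[0];print('slide yaw',np.degrees(np.arctan2(d[1],d[0])))
print(np.array(q['mount']).round(3),np.array(q['camera_matrix']))
T=T_tool();print('delta tool',(T[:3,:3].T@(np.append(onplane(p,211,163,60)[:2],250)-T[:3,3])).round(1))
E
```

```text
hole [669.6 197.6  60. ]
stud foot/tip [ 522.7 -212.    60. ] [ 520.2 -208.5  135. ]
slide yaw -14.775632677100324
[[-1.00000e-03  9.60000e-01  2.80000e-01 -7.54030e+01]
 [-1.00000e-03 -2.80000e-01  9.60000e-01 -1.49693e+02]
 [ 1.00000e+00  1.00000e-03  1.00000e-03  9.91000e-01]
 [ 0.00000e+00  0.00000e+00  0.00000e+00  1.00000e+00]] [[326.1478358    0.         281.31138714]
 [  0.         326.1478358  212.62190921]
 [  0.           0.           1.        ]]
delta tool [ 557.2  -15.3 -104.3]
```

Call:
{"fn": "arm_command", "kwargs": {"deltas": [[0.0465,-0.001,-0.0087,0],[0.0465,-0.001,-0.0087,0],[0.0465,-0.001,-0.0087,0],[0.0465,-0.001,-0.0087,0],[0.0465,-0.001,-0.0087,0]]}}

```text
time: 1.1
tool_pos: [388.6, 367.7, 240.0]
tcp_rot: [-1.57, -0.0, -0.36]
contact_force: [-0.1, 0.8, -0.3]
grip_width: 91.6
```

Call:
{"fn": "arm_command", "kwargs": {"deltas": [[0.0465,-0.001,-0.0087,0],[0.0465,-0.001,-0.0087,0],[0.0465,-0.001,-0.0087,0],[0.0465,-0.001,-0.0087,0],[0.0465,-0.001,-0.0087,0]]}}

```text
time: 1.6
tool_pos: [590.9, 245.0, 244.8]
tcp_rot: [-1.571, -0.0, -0.36]
contact_force: [0.6, 0.4, 0.7]
grip_width: 91.8
```

Call:
{"fn": "arm_command", "kwargs": {"deltas": [[0.0465,-0.001,-0.0087,0],[0.0455,-0.001,-0.0087,0],[0,0,0,0],[0,0,0,0]]}}

```text
time: 2.0
tool_pos: [669.9, 196.6, 245.5]
tcp_rot: [-1.571, 0.002, -0.362]
contact_force: [0.1, 0.8, -0.3]
grip_width: 91.6
```

```bash
python3 - <<'E'
from h import *
p=cap('wrist');save(p,'w1.png');T=T_tool();print(T.round(3));find(p,'post_center')
r=vision.regions_of(p,'post_center')
for k in r[:2]:
    m=k['mask'];print(k['confidence'],np.argwhere(m).mean(0)[::-1],m.sum())
np.savez('w1.npz',img=p['img'],c2w=p['c2w'],camera_matrix=p['camera_matrix'],T=T)
E
```

```text
[[ 9.36000e-01 -1.00000e-03  3.52000e-01  6.69130e+02]
 [-3.52000e-01  0.00000e+00  9.36000e-01  1.97592e+02]
 [-1.00000e-03 -1.00000e+00 -0.00000e+00  2.46126e+02]
 [ 0.00000e+00  0.00000e+00  0.00000e+00  1.00000e+00]]
post_center 0.96 [674. 201.  62.] [285. 195.]
post_center 0.86 [620. -29.  53.] [ 72. 220.]
post_center 0.67 [631. 324.  60.] [387. 112.]
0.75 [283.48488406 189.35368359] 3407
0.75 [ 73.87072752 218.47030743] 5237
```

View pics/w1.png

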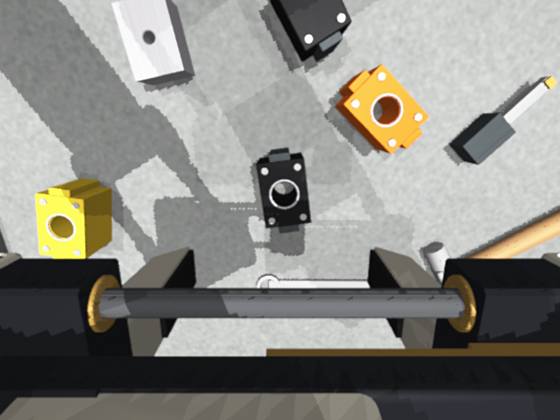

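The wrist view shows the drilled black block with its rim at (285,194) and four screws near (268,172), (297,168), (272,220) and (306,215). Its long axis is close to tool x.

```bash
python3 - <<'E'
from h import *
p=dict(np.load('w1.npz'));T=p['T']
g=cv2.cvtColor(p['img'],cv2.COLOR_RGB2GRAY)[140:235,250:320]
# block mask filled
b=cv2.morphologyEx((g>110).astype(np.uint8),cv2.MORPH_OPEN,np.ones((1,1)))
n,l,s,c=cv2.connectedComponentsWithStats(b)
for i in range(1,n):
    if s[i,4]>5:
        uv=c[i]+[250,140]; w=onplane(p,*uv,60); print(s[i],uv.round(1),w[:2].round(1),(T[:3,:3].T@(w-T[:3,3]))[[0,2]].round(1))
E
```

```text
[   0    0   70   95 2829] [286.2 181.1] [660.9 206.9] [-10.8   5.8]
[44 23  7  8 46] [297.  166.6] [650.7 222.6] [-25.9  16.9]
[11 28  8  7 44] [264.2 170.9] [642.9 189.4] [-21.5 -16.9]
[ 19  39  31  30 325] [282.6 191.1] [669.5 199.6] [-0.2  2.1]
[50 74  6  6 29] [302.7 216.6] [703.3 210. ] [27.9 23.7]
[19 78  6  7 34] [271.4 220.8] [695.8 176.8] [ 32.5 -10. ]
[43 93  8  2 15] [296.7 233.5] [719.1 197.5] [47.1 17.6]
```

Call:
{"fn": "arm_command", "kwargs": {"deltas": [[0.003,0.0,0.0033,-7.2],[0,0.045,0,0],[0,0.045,0,0],[0,0.045,0,0],[0,0.03,0,0]]}}

```text
time: 2.65
tool_pos: [671.0, 200.7, 79.1]
tcp_rot: [-1.572, 0.003, -0.232]
contact_force: [-0.1, 0.2, -0.2]
grip_width: 91.8
```

Call:
{"fn": "arm_command", "kwargs": {"deltas": [[0,0.02,0,0],[0,0.015,0,0],[0,0.0,0,0],[0,0,0,0]]}}

```text
time: 3.05
tool_pos: [673.7, 200.2, 48.0]
tcp_rot: [-1.57, -0.002, -0.233]
contact_force: [0.3, 0.8, 0.3]
grip_width: 92.0
```

Call:
{"fn": "arm_command", "kwargs": {"deltas": [[0,0.002,0,0],[0,0,0,0],[0,0,0,0],[0,0,0,0],[0,0,0,0]], "claw": 255}}

```text
time: 3.55
tool_pos: [673.5, 199.6, 45.0]
tcp_rot: [-1.571, -0.0, -0.234]
contact_force: [-1.0, 0.0, -0.8]
grip_width: 56.5
```

Call:
{"fn": "arm_command", "kwargs": {"deltas": [[0,0,0,0],[0,0,0,0],[0,0,0,0]]}}

```text
time: 3.85
tool_pos: [673.4, 199.3, 44.8]
tcp_rot: [-1.571, 0.0, -0.234]
contact_force: [-1.7, -2.4, 1.1]
grip_width: 49.9
```

Call:
{"fn": "arm_command", "kwargs": {"deltas": [[0,-0.01,0,0],[0,-0.03,0,0],[0,-0.04,0,0],[0,-0.04,0,0],[0,-0.03,0,0]]}}

```text
time: 4.35
tool_pos: [673.5, 200.0, 197.3]
tcp_rot: [-1.57, -0.001, -0.234]
contact_force: [0.8, 0.7, -5.2]
grip_width: 49.8
```

Call:
{"fn": "arm_command", "kwargs": {"deltas": [[0,-0.015,0,0],[0,0,0,0],[0,0,0,0]]}}

```text
time: 4.65
tool_pos: [672.8, 199.7, 208.5]
tcp_rot: [-1.571, 0.002, -0.234]
contact_force: [-0.8, -1.1, -6.0]
grip_width: 49.8
```

```bash
python3 - <<'E'
from h import *
p=cap('wrist');save(p,'w2.png');T=T_tool();print(T.round(3));o=bot.get_obs();print(o['grip_width'],o['contact_force'],o['moment'])
print('to stud',(T[:3,:3].T@(np.array([521.5,-210,T[2,3]])-T[:3,3])).round(1))
np.savez('w2.npz',img=p['img'],c2w=p['c2w'],camera_matrix=p['camera_matrix'],T=T)
E
```

```text
[[ 9.73000e-01 -4.00000e-03  2.32000e-01  6.72472e+02]
 [-2.32000e-01 -0.00000e+00  9.73000e-01  1.99609e+02]
 [-3.00000e-03 -1.00000e+00 -1.00000e-03  2.07651e+02]
 [ 0.00000e+00  0.00000e+00  0.00000e+00  1.00000e+00]]
49.72435858946359 [ 0.02452568  0.76900516 -6.27290088] [-0.01674897  0.00352052 -0.03662709]
to stud [ -51.9    0.7 -433.5]
```

View pics/w2.png

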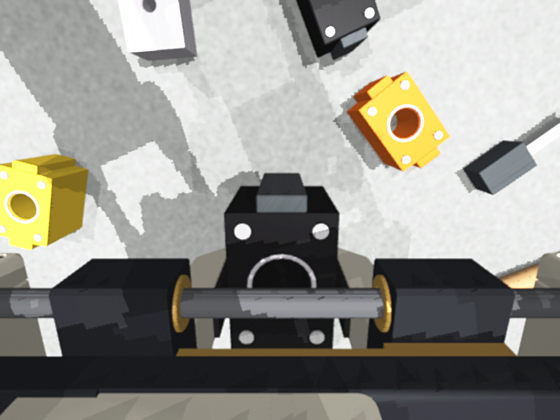

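The post sits square in the jaws: screws at (242,231), (321,231), (246,338) and (317,338), rim centre about (282,285). Next I carry it toward the stud and stop short to look.

Call:
{"fn": "arm_command", "kwargs": {"deltas": [[-0.003,0,-0.02,0],[-0.007,0,-0.04,0],[-0.008,0,-0.047,0],[-0.008,0,-0.047,0],[-0.008,0,-0.047,0]]}}

```text
time: 5.2
tool_pos: [591.8, 10.8, 207.8]
tcp_rot: [-1.571, 0.003, -0.234]
contact_force: [0.7, -1.2, -4.8]
grip_width: 49.6
```

Call:
{"fn": "arm_command", "kwargs": {"deltas": [[-0.008,0,-0.047,0],[-0.007,0,-0.03,0],[-0.003,0,-0.012,0],[0,0,0,0],[0,0,0,0]]}}

```text
time: 5.7
tool_pos: [555.6, -69.7, 209.0]
tcp_rot: [-1.57, 0.001, -0.234]
contact_force: [-0.1, -0.5, -5.7]
grip_width: 50.1
```

```bash
python3 - <<'E'
from h import *
w=dict(np.load('w2.npz'));T=w['T']
for uv in((242,231),(321,231),(246,338),(317,338),(282,285)):
    X=onplane(w,*uv,T[2,3]+15);print((T[:3,:3].T@(X-T[:3,3]))[[0,2]].round(1))
p=cap('wrist');save(p,'w3.png');T=T_tool();print(T.round(3));find(p,'stud_foot')
np.savez('w3.npz',img=p['img'],c2w=p['c2w'],camera_matrix=p['camera_matrix'],T=T)
E
```

```text
[-27.  -15.9]
[-27.   18.9]
[ 28.3 -15.8]
[28.2 18.8]
[-0.5  1.7]
[[ 9.73000e-01 -1.00000e-03  2.31000e-01  5.55784e+02]
 [-2.31000e-01  1.00000e-03  9.73000e-01 -6.93180e+01]
 [-1.00000e-03 -1.00000e+00  1.00000e-03  2.09106e+02]
 [ 0.00000e+00  0.00000e+00  0.00000e+00  1.00000e+00]]
stud_foot 0.57 [ 521. -193.   59.] [144. 195.]
```

View pics/w3.png

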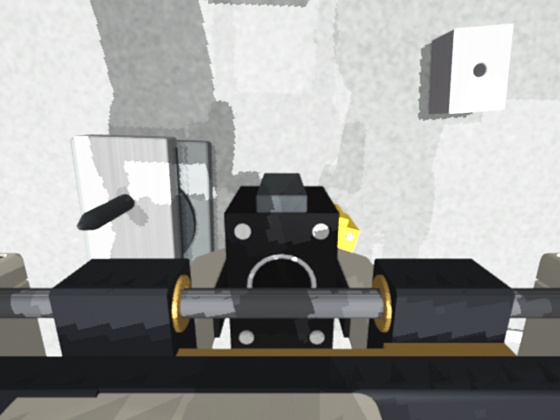

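The wrist view shows the stud on the slide, tip about (83,225) and foot about (127,204). The slide's top edges are nearly parallel to tool x.

```bash
python3 - <<'E'
from h import *
p=dict(np.load('w3.npz'));T=p['T']
for n,uv,z in(('foot',(127,204),60),('tip',(83,225),135),('eR0',(172,140),60),('eR1',(178,245),60),('eL0',(73,140),60)):
    X=onplane(p,*uv,z);print(n,X.round(1),(T[:3,:3].T@(X-T[:3,3]))[[0,2]].round(1))
c=cv2.resize(p['img'][120:260,50:230],None,fx=4,fy=4,interpolation=cv2.INTER_CUBIC);cv2.imwrite('pics/c3.png',c[:,:,::-1])
E
```

```text
foot [ 525.3 -210.9   60. ] [   3.2 -144.9]
tip [ 522.  -207.3  135. ] [  -0.9 -142.2]
eR0 [ 478.8 -150.5   60. ] [-56.  -96.9]
eR1 [ 576.1 -177.2   60. ] [  44.8 -100.4]
eL0 [ 458.3 -236.6   60. ] [ -56.  -185.4]
```

View pics/c3.png

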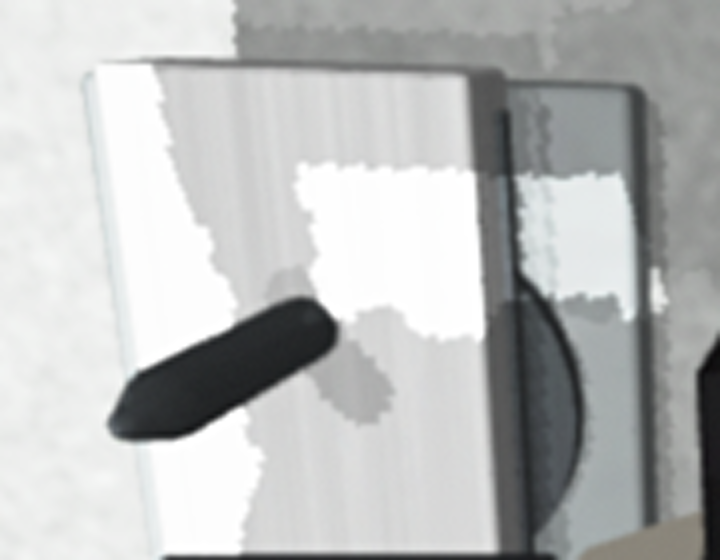

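Call:
{"fn": "arm_command", "kwargs": {"deltas": [[0,0,-0.02,1.5],[0,0,-0.04,0],[0,0,-0.045,0],[0,0,-0.03,0],[0,0,-0.01,0]]}}

```text
time: 6.3
tool_pos: [518.6, -212.5, 209.4]
tcp_rot: [-1.571, 0.0, -0.261]
contact_force: [-0.5, 0.8, -5.7]
grip_width: 49.5
```

Call:
{"fn": "arm_command", "kwargs": {"deltas": [[0,0,0,0],[0,0,0,0],[0,0,0,0]]}}

```text
time: 6.6
tool_pos: [519.2, -209.0, 209.6]
tcp_rot: [-1.57, 0.0, -0.258]
contact_force: [-0.9, -0.6, -4.7]
grip_width: 49.7
```

```bash
python3 - <<'E'
from h import *
a=cap('scene');b=cap('top');T=T_tool();print(T.round(3))
S=np.array([525.-.6,-209.5,0])
for n,p in(('s',a),('t',b)):
    c=T[:3,3].copy();c[2]+=15;print(n,'hole top',proj(p,c).round(1),'stud tip',proj(p,[523,-209,135]).round(1))
s=cv2.resize(a['img'][60:220,130:290],(600,600),interpolation=cv2.INTER_CUBIC);cv2.imwrite('pics/c4.png',s[:,:,::-1])
E
```

```text
[[ 9.67000e-01  0.00000e+00  2.56000e-01  5.19137e+02]
 [-2.56000e-01  0.00000e+00  9.67000e-01 -2.09302e+02]
 [ 0.00000e+00 -1.00000e+00  0.00000e+00  2.09736e+02]
 [ 0.00000e+00  0.00000e+00  0.00000e+00  1.00000e+00]]
s hole top [213.2  94.9] stud tip [215.3 132.4]
t hole top [488.5 230.3] stud tip [460.2 236.2]
```

View pics/c4.png

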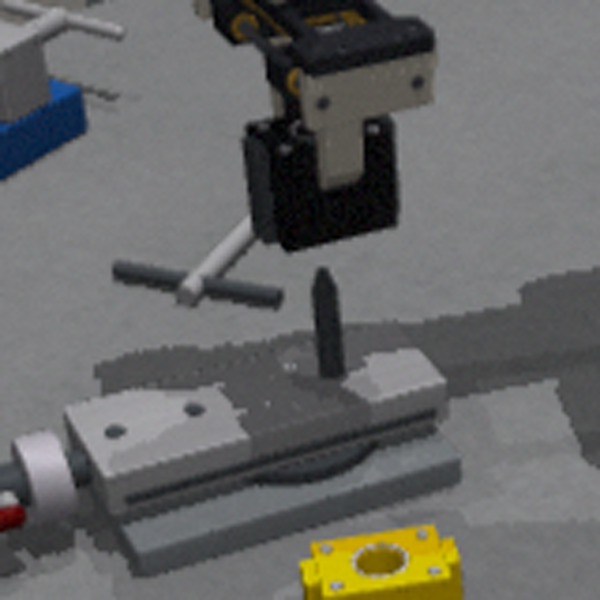

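The tip shows at about (216,132) in the scene camera, which matches the projected estimate (523,−209). The block hangs upright above it but about 2.5 mm short in tool x. I'll correct that and lower.

Call:
{"fn": "arm_command", "kwargs": {"deltas": [[0.0025,0.005,0,0],[0,0.015,0,0],[0,0.015,0,0],[0,0.01,0,0],[0,0.005,0,0]]}}

```text
time: 7.2
tool_pos: [520.9, -210.8, 158.5]
tcp_rot: [-1.57, 0.002, -0.26]
contact_force: [-0.2, 0.2, -4.5]
grip_width: 49.7
```

Call:
{"fn": "arm_command", "kwargs": {"deltas": [[0,0.005,0,0],[0,0,0,0],[0,0,0,0]]}}

```text
time: 7.5
tool_pos: [521.4, -211.4, 155.1]
tcp_rot: [-1.571, -0.001, -0.26]
contact_force: [-0.8, -0.2, -5.3]
grip_width: 49.9
```

```bash
python3 - <<'E'
from h import *
for i in range(3):
    b=cap('scene');o=bot.get_obs();print(o['contact_force'].round(1),o['moment'].round(2),o['tool_pos'].round(1))
s=cv2.resize(b['img'][60:220,130:290],(600,600),interpolation=cv2.INTER_CUBIC);cv2.imwrite('pics/c5.png',s[:,:,::-1])
E
```

```text
[ 0.   0.6 -5.5] [ 0.02 -0.01 -0.01] [ 521.4 -211.5  155.2]
[ 0.1  0.4 -5.2] [ 0.02 -0.02  0.04] [ 521.4 -211.5  155.3]
[-0.6 -0.3 -5. ] [-0.01 -0.05  0.02] [ 521.4 -211.4  155.2]
```

View pics/c5.png

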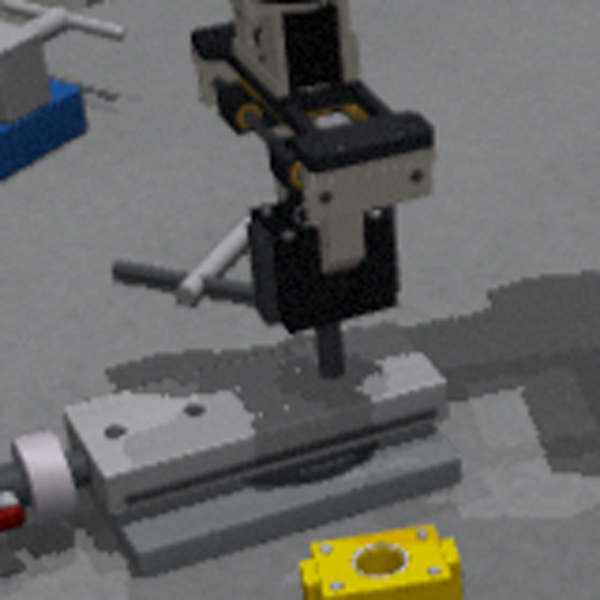

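The block is over the stud with about 25 mm engaged and no side force. I'll continue down and slow near the seat.

Call:
{"fn": "arm_command", "kwargs": {"deltas": [[0.0005,0.008,0.001,0],[0,0.012,0,0],[0,0.012,0,0],[0,0.008,0,0],[0,0.004,0,0]]}}

```text
time: 8.15
tool_pos: [521.2, -210.1, 109.0]
tcp_rot: [-1.57, 0.002, -0.26]
contact_force: [-0.1, -0.1, -4.8]
grip_width: 49.8
```

Call:
{"fn": "arm_command", "kwargs": {"deltas": [[0,0.002,0,0],[0,0.0015,0,0],[0,0,0,0],[0,0,0,0]]}}

```text
time: 8.55
tool_pos: [522.1, -210.5, 107.6]
tcp_rot: [-1.571, -0.001, -0.26]
contact_force: [-0.1, 0.9, -3.8]
grip_width: 49.5
```

Call:
{"fn": "arm_command", "kwargs": {"deltas": [[0,0.001,0,0],[0,0.001,0,0],[0,0,0,0]]}}

```text
time: 8.85
tool_pos: [521.8, -210.4, 105.1]
tcp_rot: [-1.571, 0.0, -0.26]
contact_force: [-0.5, -1.0, -5.5]
grip_width: 49.6
```

Call:
{"fn": "arm_command", "kwargs": {"deltas": [[0,0.001,0,0],[0,0,0,0]]}}

```text
time: 9.05
tool_pos: [521.9, -210.5, 104.8]
tcp_rot: [-1.571, -0.0, -0.26]
contact_force: [-2.1, 1.0, 0.3]
grip_width: 49.8
```

Force shows seating.

Call:
{"fn": "arm_command", "kwargs": {"deltas": [[0,0.0005,0,0],[0,0,0,0]]}}

```text
time: 9.25
tool_pos: [522.0, -210.5, 104.8]
tcp_rot: [-1.571, -0.001, -0.26]
contact_force: [-3.5, 1.4, 5.9]
grip_width: 49.9
```

Call:
{"fn": "arm_command", "kwargs": {"deltas": [[0,0,0,0],[0,0,0,0],[0,0,0,0],[0,0,0,0],[0,0,0,0]], "claw": 0}}

```text
time: 9.75
tool_pos: [521.9, -210.5, 103.6]
tcp_rot: [-1.571, -0.0, -0.26]
contact_force: [-0.0, 0.2, -1.1]
grip_width: 85.2
```

Call:
{"fn": "arm_command", "kwargs": {"deltas": [[0,0,0,0],[0,0,0,0],[0,0,0,0],[0,0,0,0],[0,0,0,0]]}}

```text
time: 10.25
tool_pos: [521.9, -210.4, 103.7]
tcp_rot: [-1.571, 0.0, -0.26]
contact_force: [-0.5, 0.2, 0.0]
grip_width: 91.6
```

Call:
{"fn": "arm_command", "kwargs": {"deltas": [[0,-0.01,0,0],[0,-0.03,0,0],[0,-0.04,0,0],[0,-0.04,0,0],[0,-0.03,0,0]]}}

```text
time: 10.75
tool_pos: [522.2, -210.6, 257.3]
tcp_rot: [-1.572, -0.003, -0.26]
contact_force: [0.8, -0.5, 0.3]
grip_width: 91.7
```

Call:
{"fn": "arm_command", "kwargs": {"deltas": [[-0.02,-0.02,0,0],[-0.02,0,0,0],[0,0,0,0],[0,0,0,0]]}}

```text
time: 11.15
tool_pos: [483.4, -200.2, 274.4]
tcp_rot: [-1.571, -0.001, -0.261]
contact_force: [0.4, 0.1, 0.6]
grip_width: 91.5
```

```bash
python3 - <<'E'
from h import *
a=cap('scene');w=cap('wrist');b=cap('top')
find(a,'post_center');find(w,'post_center');find(b,'riser_center');find(b,'blank_center');find(b,'post_center')
T=T_tool();print(T[:3,3])
s=cv2.resize(a['img'][100:220,110:270],(533,400),interpolation=cv2.INTER_CUBIC)
t=cv2.resize(w['img'][80:360,:],(800,400),interpolation=cv2.INTER_CUBIC)[:,:]
cv2.imwrite('pics/f.png',cv2.resize(np.hstack([s,t[:,130:670]]),(800,300))[:,:,::-1])
E
```

```text
post_center 0.82 [647. 335.  61.] [362. 318.]
post_center 0.72 [ 532. -194.  100.] [217. 150.]
post_center 0.77 [ 515. -205.  125.] [284. 232.]
post_center 0.72 [601. -38.  50.] [433. 242.]
riser_center 0.69 [482. 129.  47.] [248. 267.]
blank_center 0.9 [506. 279.  62.] [162. 253.]
post_center 0.94 [616. -37.  58.] [341. 191.]
post_center 0.67 [ 516. -189.  100.] [439. 244.]
post_center 0.6 [624. 317.  59.] [145. 188.]
[ 483.39637912 -200.19168294  273.31314567]
```

View pics/f.png

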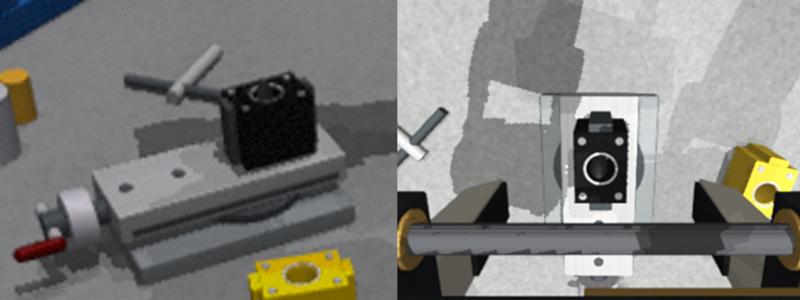

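The block sits flat on the slide, aligned with it and with the stud inside the hole. The jaws are clear and the other blocks have not moved.

```bash
python3 -c "
from h import *
print(job.close_job())"
```

```text
the job is handed in; nothing more can be done
None
```

The drilled tool post is on the stud, sitting flat on the slide and released, and I handed the job in at about 11 s on the robot's clock. No verdict was reported.

- **Carry and lowering:** I gripped the block on its long faces, held it upright above the stud tip and lowered it in small steps. There was no noticeable side force as the stud entered the hole.
- **Seating:** Seating showed as the wrist's vertical force going from about −5 N to +6 N, with the TCP at about 104 mm. That matches the block's bottom on the 60 mm slide face.
- **Final pictures:** They show the block flat, its long sides parallel to the slide's, the stud inside the hole and the gripper clear.
- **Other blocks:** The top camera shows the riser within about 2 mm of where it started. The undrilled block is within about 2 pixels of its place in the first top view.
- **Disagreements:** My stud estimates differed by about 3 mm between the top and wrist cameras, inside the 5 mm hole clearance. The network's final heights for the visible surface of the post were 100 mm (scene and top) and 125 mm (wrist). Its final positions for the post also spread by about 15 mm in x and y. I relied on the force, the TCP height and the pictures instead.

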